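Unlock the dust-cleaning cabinet, raise its hood and set it on the prop rod

TASK

Open the small grey dust-cleaning cabinet on the repair bench for service: pull the red-knobbed spring pin on its left side out towards the front and tip its knob over outwards so that the pin stays out, then raise the blue hood nearly upright by its yellow bar. Swing the red-tipped prop rod up until it stands straight, then let the hood down gently, without dropping it, until the rod's tip sits in the orange socket under the hood and the rod carries it. Leave the pin parked out, and do not disturb the tablet, the screwdriver or the little bowl.

Things in the scene. Friction and masses are not known exactly. Their poses are not given: they have to be found in the camera images.
- machine: The cabinet, fixed: an open grey tub 235 mm deep (x), 280 mm wide (y), rim 85 mm above the bench, inner floor 11 mm, walls 6 mm. Origin: on the bench under its middle. x points from the front (yellow bar) to the rear (hinge), y to its left (pin side), z up. Hood hinge line at x 120, z 85 mm; prop pivot at (-35, -85, 60) mm.
- pin_axis (a point): On the spring pin's axis, below the upright knob (moves with the pin): the axis runs along the cabinet's x at y 163, z 62 mm. Outward of it, from 10 to 18 mm, stands a fixed steel gate, up to 16 mm above the axis.
- pin (a joint): Draw of the spring pin in m: 0 home (it goes through the hood's steel lug and locks the hood), grows as it is pulled to the cabinet's -x (forwards), up to 0.030. Spring: 4 N at 0, 9 N at 0.025. The lug is free from 0.012; the knob's stem passes the gate from 0.018; parked, it rests on the gate's front end at about 0.017.
- lever (a joint): Turn of the knob's stem about the pin's axis in rad: 0 upright; grows as it tips outwards (the cabinet's +y, away from the tub) and down, stop 1.25. The gate blocks it beyond about 0.2 unless the pin is drawn 0.018 m; once tipped right over it stays there and keeps the pin out. Starts within 0.1 of upright.
- pin_knob (a point): Centre of the red ball knob (18 mm across) of the spring pin, 50 mm from the pin's axis on a stem 10 mm thick. Its z axis runs along the stem outwards; its x axis is parallel to the cabinet's x. 112 mm above the bench when upright.
- hood (a joint): Opening of the hood in rad: 0 shut, 1.45 (stop) nearly upright. The hood weighs about 0.9 kg (lifting at the bar takes about 6 N); its stiff hinge holds it by itself only above about 1.2; lower, it sinks and falls shut. Sitting on the upright prop rod it reads about 0.72.
- hood_hinge (a point): On the hood's hinge line, in the middle; y axis along the hinge, -x axis from the hinge to the front edge of the hood (turns with it). The hood is a plate 235 mm long from the hinge, 290 mm wide, 8 mm thick, with a clear window.
- hood_handle (a point): Middle of the yellow round bar at the front of the hood: 14 mm thick, 106 mm free length along the cabinet's y, 275 mm from the hinge line, 40 mm in front of the plate's edge (33 mm free gap). The round bar can turn between the fingers.
- prop (a joint): Swing of the prop rod in rad: 0 lying level across the front of the tub (pointing to the cabinet's +y), pi/2 standing straight up, range -0.15 to 1.9. Its stiff pivot (about 0.07 N m) holds it where it is left. Starts between -0.13 and 0.03. It lies under the hood, in view through the window.
- prop_pivot (a point): Pivot of the prop rod; it swings about the cabinet's x axis here, 60 mm above the bench.
- prop_grip (a point): Point to grasp on the prop rod: 115 mm from the pivot, the middle of a flat-sided red sleeve 50 mm long, 14 mm wide (x), 16 mm high, on the 12 mm rod; its y axis runs along the rod to the tip, its x axis is parallel to the cabinet's x.
- prop_tip (a point): Centre of the red ball (16 mm across) at the rod's tip, 150 mm from the pivot.
- socket (a point): Seat of the rod tip in the orange socket under the hood, where the ball's centre comes to lie (199 mm from the hinge, 8 mm under the plate). The socket is a V-shaped channel: about 48 mm wide at its mouth across y, 30 mm deep, narrowing to the ball, so it centres a rod that stands within about 0.08 rad of straight up.
- tablet: Bystander: tablet computer with a black screen, 245 x 170 x 10 mm, lying to the right of the cabinet. Origin under its middle.
- driver: Bystander: screwdriver 160 mm long, lying to the left of the cabinet, crosswise. Origin under its middle.
- cup: Bystander: small blue bowl, 64 mm across, 60 mm high, to the left of the cabinet. Origin under its middle.

How it is judged (in metres and radians):
On the way, in this order (a step that is already met when the one before it is completed fails the run):
1. the spring pin is out and its knob is tipped over so that it rests against the gate (value of joint lever above 0.9 rad and value of joint pin between 0.013 and 0.021 m), for 0.2 s.
2. the hood is raised nearly upright (value of joint hood above 1.22 rad), for 0.2 s.
3. the prop rod stands up under the raised hood (value of joint prop between 1.45 and 1.69 rad and value of joint hood above 1.1 rad), for 0.2 s.
At the end, for the whole second after the job is handed in: The hood rests on the prop rod (hood 0.685 to 0.76 rad open and still, under 0.05 rad/s), the rod upright within 0.06 rad with the centre of its tip within 8 mm of its seat in the socket, the pin still parked out (over 13 mm drawn, knob tipped over 0.9 rad) (value of joint hood between 0.685 and 0.76 rad and value of joint prop between 1.51 and 1.63 rad and distance between prop_tip and socket below 0.008 m and value of joint lever above 0.9 rad and value of joint pin above 0.013 m and velocity of joint hood between -0.05 and 0.05 rad/s); the robot touches nothing.
It fails at once if the hood drops (between 1.1 and 0.1 rad it closes faster than 1.5 rad/s) (velocity of joint hood below -1.5 rad/s and value of joint hood between 0.1 and 1.1 rad).
It fails at once if the tablet is moved more than 30 mm (distance of tablet from where it was at the start of the episode above 0.03 m).
It fails at once if the screwdriver is moved more than 30 mm (distance of driver from where it was at the start of the episode above 0.03 m).
It fails at once if the bowl is moved more than 30 mm (distance of cup from where it was at the start of the episode above 0.03 m).
It also fails if it takes over 72 s, if anything falls off the work surface, if the arm or the gripper's body presses on something with over 40 N, if the wrist force passes 120 N, or if a joint passes its speed limit or range.

ROBOT

A 7-joint arm with a two-finger parallel gripper is mounted at the origin on the work surface. World frame = base frame: x ahead of the robot, y to its left, z up, the work surface at z = 0. Lengths are in m, angles in degrees, forces in N, time in s.
With the tool pointing down it reaches from about 0.425 to 0.875 m from the base axis. Payload 4.7 kg.
Tool frame: the origin (TCP) lies at the very end of the fingers, on their centre line; the grasp point (between the pads) lies 19 mm behind it; z points along the fingers, y is the direction in which the jaws open and shut (so a half turn about z gives the same grasp; the last joint's range is limited). The gripper opens to 87 mm and grips with 3 to 60 N. Pads are 19 mm wide; open, the fingers measure 117 mm over their backs; the gripper's body (75 mm by 190 mm) begins 51 mm behind the grasp point.
Start: joints at [-73.276, 18.392, -4.016, 83.108, 1.295, 78.541, -3.26], TCP at [0.178, 0.625, 0.223] pointing down, gripper open.
Joint ranges: [-163.93, 163.93], [-17.29, 119.83], [-79.2, 71.16], [3.27, 140.29], [-89.18, 269.18], [5.43, 117.66], [-154.24, 154.24]. Speed limits (degrees/s): [147.25, 147.25, 180, 180, 180, 180, 180].

INTERFACE

Orientations are given as [roll, pitch, yaw] about the fixed x, y, z axes, in that order (R = Rz(yaw) Ry(pitch) Rx(roll)).
In Python, from cell import * gives the robot as it stands.
- The arm moves only by the tool drive_tool, never from a script. Its argument "moves" is text: rows parted by semicolons, each of 5 numbers parted by spaces: the shift along the tool's x, y, z in m, then the turn about the tool's z in degrees, then the gripper's target within -1 to 1 (fully open at 1, half-way at 0, shut at -1). In form: x y z yaw fingers; .... A call has exactly 8 rows; each row is the pose to reach, as a shift and turn from the pose commanded when the call began, along the tool's axes at that moment; what a row does not reach only later rows make up. A row lasts 1/10 s, in which the tool goes at most 50 mm and 8.59 degrees, less where a joint would pass 70% of its speed; a pose out of reach is approached as far as the arm can. A call with a gripper value outside its range is refused whole. The fingers move at their own pace and stop on an object; "grip_force" is the grip in N (left out, the last holds). Time passes only in rows, so rows that repeat a pose let the fingers close, or fill a call up. It gives the time, the measured TCP pose, the force and the opening at its end, in the units of the state.
- get_obs(): the state, without advancing time (a new reading comes with each control period).
- read_camera(name): name is "scene" or "side" or "wrist"; returns (picture, depth): 400x640x3 uint8, red, green, blue; 400x640 float32, m along the optical axis (not along the pixel's ray), 0 where there is no reading.
- calibration(name): a dict with "intrinsics" (3x3 intrinsics, pixels), "k1" (the pictures are not rectified: a ray, as slopes to the right and down, at radius r is drawn at 1 + k1 r^2 times it, then the intrinsics apply), "cam_to_world" (4x4, takes a point from camera to world coordinates); the wrist camera has in their place "T_tool_cam" (4x4, takes a point from camera to tool coordinates, whose origin is the TCP and whose axes are the flange's). Camera axes: x right, y up, looking along -z (the intrinsics and any distortion apply to the point x, -y, -z); pixel columns grow to the right and rows downward; lengths in m; the calibration is good to about 2 mm. A picture is of the moment at which its call begins: read the wrist's pose just before it. calibration takes no time and is no camera call.
- sign_off(): hands the job in, once; it reports no verdict.
Trained networks look in the newest picture that a camera, given by its name, has taken for a name from the list of things; names that differ only in an ending like _2 or _b are one class to them, and where a whole thing is asked for, a point or a joint stands for the part that bears it (a point fixed in the world has none). Each returns a list of dicts, best first, with "conf" (0 to 1); they miss things now and then, are a little off and sometimes report something else, mostly with a low value. They report only what shows in the picture. A call takes as long as a camera call.
- search_frame(camera, name): "uv" ([column, row] in pixels, amid what is visible of it).
- pinpoint(camera, name): "uv" ([column, row] in pixels: a listed point, or the origin of a listed thing).
The state is a dict: "time_s": time; "qpos": joint angles; "joint_velocities": joint speeds; "effort": joint torques, N m; "tool_pos": TCP position; "tool_rot": TCP orientation; "force": force on the tool from outside, world axes, zero at the start; "wrist_torque": the same for the moment, N m; "grip_width": finger opening in m.
Only numpy, scipy, OpenCV 4.12 (cv2) and the standard library are available. Lean on these libraries where they do the work, as an engineer would, in place of code of your own. Each camera call takes 0.05 s, during which the arm holds its last target. There are 200 camera calls.

## Working session

There is one attempt and no reset: what is moved stays moved. The work goes in short steps, Python scripts to look and compute and a tool call to move; the robot and the scene stay as the last step left them, time stands still between calls to the robot, and variables do not carry over. Pictures are saved under pics/ and viewed, about 8 in all and at most 12, crops included, and the job is handed in when it is done.

Besides the shell and the picture viewer there is one more tool, called after "Emit:" by a JSON object that holds its "op" and its "data". drive_tool: Moves the arm, as the interface text tells. Its arguments: {"type":"object","properties":{"moves":{"type":"string"},"grip_force":{"type":"number"}},"required":["moves"]}

```bash
mkdir -p pics; ls; cat > h.py <<'E'
from cell import *
import numpy as np, cv2
from scipy.spatial.transform import Rotation as R
def Tcam(n):
    c=calibration(n)
    if 'cam_to_world' in c: return c,np.array(c['cam_to_world'])
    o=get_obs();T=np.eye(4);r=np.array(o['tool_rot'])
    T[:3,:3]=R.from_euler('xyz',r,degrees=True).as_matrix();T[:3,3]=o['tool_pos']
    return c,T@np.array(c['T_tool_cam'])
def ray(n,uv):
    c,T=Tcam(n);K=np.array(c['intrinsics']);d=np.array([(uv[0]-K[0,2])/K[0,0],(uv[1]-K[1,2])/K[1,1]])
    s=d.copy()
    for _ in range(20): s=d/(1+c['k1']*(s@s))
    return T[:3,3],T[:3,:3]@np.array([s[0],-s[1],-1])
def atz(n,uv,z):
    o,d=ray(n,uv);return o+d*(z-o[2])/d[2]
def atd(n,uv,D):
    o,d=ray(n,uv);u,v=int(round(uv[0])),int(round(uv[1]))
    w=D[max(v-2,0):v+3,max(u-2,0):u+3];w=w[w>0]
    return o+d*np.median(w) if len(w) else None
def tri(n1,u1,n2,u2):
    o1,d1=ray(n1,u1);o2,d2=ray(n2,u2)
    A=np.stack([d1,-d2],1);t=np.linalg.lstsq(A,o2-o1,rcond=None)[0]
    p,q=o1+d1*t[0],o2+d2*t[1];return (p+q)/2,np.linalg.norm(p-q)
def save(img,f): cv2.imwrite(f,img[:,:,::-1])
E
python3 - <<'E'
from h import *
o=get_obs();print({k:np.round(v,4) for k,v in o.items()})
ims=[]
for c in('scene','side'):
    im,D=read_camera(c);ims.append(im)
    print(c,np.round(Tcam(c)[1][:3,3],2))
    for n in('machine','pin_axis','pin_knob','hood_hinge','hood_handle','prop_pivot','prop_grip','prop_tip','tablet','driver','cup'):
        r=pinpoint(c,n)
        for q in r[:1]:
            p=atd(c,q['uv'],D);print(n,np.round(q['uv'],0),round(q['conf'],2),None if p is None else np.round(p,3))
save(ims[0],'pics/scene.png');save(ims[1],'pics/side.png')
E
```

```text
pics
{'time_s': np.float64(0.0), 'qpos': array([-73.2724,  18.4386,  -4.0143,  83.1764,   1.2947,  78.5399,
        -3.2608]), 'joint_velocities': array([ 0.0123,  0.012 , -0.015 ,  0.0029,  0.0293,  0.0764, -0.047 ]), 'effort': array([ 3.00000e-04, -4.91278e+01, -4.03900e-01, -3.12532e+01,
       -6.41000e-02,  4.34000e-02,  2.00000e-04]), 'tool_pos': array([0.1782, 0.6245, 0.2215]), 'tool_rot': array([-1.798903e+02,  5.900000e-03,  1.640802e+02]), 'force': array([ 0.9041,  0.657 , -0.0988]), 'wrist_torque': array([-0.0154, -0.0198, -0.0052]), 'grip_width': np.float64(0.0871)}
scene [ 1.25 -0.46  0.67]
pin_axis [349. 192.] 0.53 [0.598 0.07  0.093]
pin_knob [367. 180.] 0.44 [0.498 0.222 0.02 ]
hood_hinge [332. 242.] 0.97 [ 0.718 -0.073  0.076]
hood_handle [275. 186.] 0.94 [ 0.449 -0.074  0.084]
tablet [188. 279.] 0.65 [ 0.571 -0.382  0.009]
driver [368. 184.] 0.59 [0.499 0.224 0.007]
cup [401. 212.] 0.71 [0.672 0.202 0.012]
side [0.28 0.52 0.78]
machine [336. 203.] 0.75 [ 0.567 -0.005  0.091]
pin_axis [314. 235.] 0.64 [0.566 0.094 0.069]
pin_knob [314. 218.] 0.41 [0.583 0.07  0.097]
hood_hinge [304. 168.] 0.56 [ 0.705 -0.06   0.094]
hood_handle [396. 214.] 0.88 [ 0.448 -0.132 -0.001]
prop_grip [336. 203.] 0.66 [ 0.568 -0.004  0.091]
tablet [400. 150.] 0.64 [ 0.551 -0.372  0.011]
driver [308. 311.] 0.84 [0.484 0.239 0.015]
cup [253. 271.] 0.84 [0.636 0.24  0.043]
```

View pics/side.png

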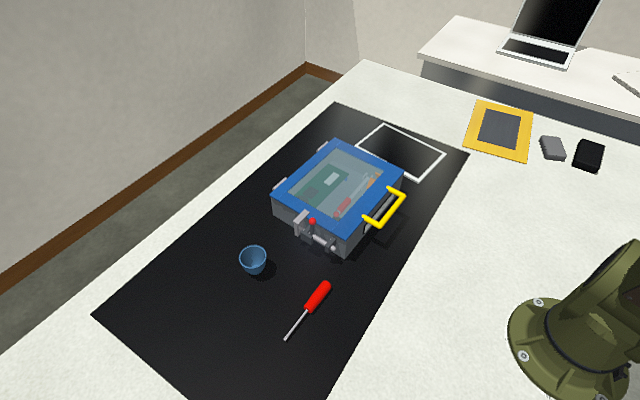

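View pics/scene.png

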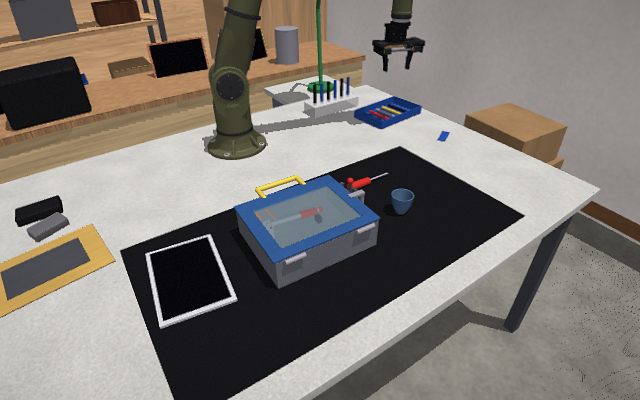

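The side view shows the knob at about (312,220), beside the gate at (301,217). The bar runs (367,222)–(402,195), with the driver at (310,310) and the bowl at (253,260). In the scene view the hood, bar, tablet and rod under the window match the description. I'll check the camera mount and then go above.

```bash
python3 - <<'E'
from h import *
c=calibration('wrist');print(np.round(c['T_tool_cam'],3),np.round(c['intrinsics'],0),c['k1'])
E
```

```text
[[-0.     0.961  0.276  0.075]
 [ 1.     0.001 -0.    -0.002]
 [-0.     0.276 -0.961 -0.162]
 [ 0.     0.     0.     1.   ]] [[353.   0. 321.]
 [  0. 353. 196.]
 [  0.   0.   1.]] -0.05065954130632352
```

Emit:
{"op": "drive_tool", "data": {"moves": "-0.04 -0.02 -0.03 8 1; -0.08 -0.05 -0.06 16 1; -0.12 -0.09 -0.09 24 1; -0.16 -0.13 -0.12 32 1; -0.20 -0.17 -0.15 40 1; -0.24 -0.20 -0.18 48 1; -0.28 -0.24 -0.20 56 1; -0.32 -0.27 -0.22 64 1"}}

```text
time_s: 2.0
tool_pos: [0.3741, 0.3334, 0.4141]
tool_rot: [179.9, -0.1, 99.8]
force: [0.1, 1.3, -0.3]
grip_width: 0.0869
```

Emit:
{"op": "drive_tool", "data": {"moves": "-0.045 0.02 0 2 1; -0.09 0.04 0 4 1; -0.135 0.06 0 6 1; -0.18 0.08 0 8 1; -0.225 0.10 0 10 1; -0.27 0.12 0 10 1; -0.31 0.14 0 10 1; -0.33 0.15 0 10 1"}}

```text
time_s: 2.8
tool_pos: [0.5803, 0.0317, 0.4127]
tool_rot: [179.9, 0.1, 89.8]
force: [-0.7, -1.0, -0.1]
grip_width: 0.0873
```

```bash
python3 - <<'E'
from h import *
o=get_obs();print(np.round(o['tool_pos'],3),np.round(o['tool_rot'],1),o['time_s'],np.round(o['qpos']))
im,D=read_camera('wrist');save(im,'pics/w1.png');np.save('w1.npy',D)
for n in('pin_axis','pin_knob','hood_hinge','hood_handle','prop_pivot','prop_grip','prop_tip','tablet','driver','cup'):
    for q in pinpoint('wrist',n)[:2]:
        p=atd('wrist',q['uv'],D);print(n,np.round(q['uv'],0),round(q['conf'],2),None if p is None else np.round(p,3))
m=((im[:,:,0]>150)&(im[:,:,1]>130)&(im[:,:,2]<90)).astype(np.uint8)
k,l,s,c=cv2.connectedComponentsWithStats(m)
i=1+s[1:,4].argmax();print('yellow',s[i],c[i]);np.save('ym.npy',l==i)
v,u=np.nonzero(l==i)
P=np.array([atz('wrist',(a,b),.085) for a,b in zip(u,v)]);print(P.min(0),P.max(0))
E
```

```text
[0.58  0.032 0.413] [1.799e+02 1.000e-01 8.980e+01] 2.8 [-35.   9.  35.  74.  -5.  98.  -2.]
pin_axis [321. 107.] 0.78 [0.58  0.09  0.118]
pin_axis [226. 217.] 0.37 [ 0.442 -0.064  0.095]
hood_hinge [418. 223.] 0.73 [ 0.747 -0.104 -0.001]
hood_hinge [371.  18.] 0.5 [0.653 0.221 0.005]
hood_handle [225. 216.] 0.8 [ 0.441 -0.056  0.095]
hood_handle [370.  18.] 0.57 [0.651 0.224 0.005]
driver [258.   7.] 0.67 [0.488 0.233 0.025]
cup [371.  20.] 0.94 [0.652 0.221 0.006]
yellow [222 172  39  61 588] [232.41496599 192.48809524]
[ 0.43436459 -0.08572769  0.085     ] [0.4920192 0.0057699 0.085    ]
```

View pics/w1.png

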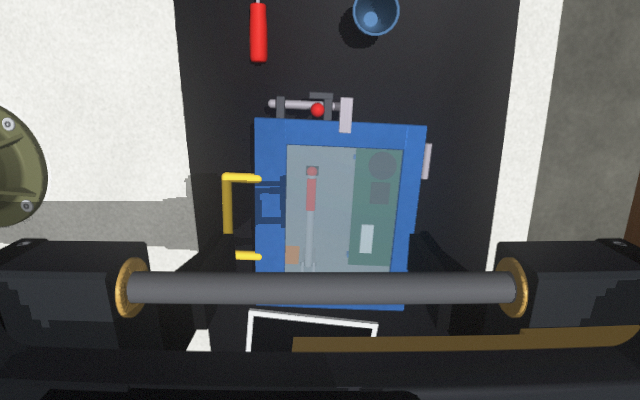

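```bash
python3 - <<'E'
from h import *
D=np.load('w1.npy')
for n,uv,z in(('FL',(255,118),.093),('RL',(427,126),.093),('RR',(404,310),.093),('FR',(250,308),.093),('barL',(225,177),.089),('arm1',(250,178),.089),('arm2',(250,256),.089),('barmid',(228,215),.089),('knob',(317,109),.112),('tip',(312,171),.06),('sleeve0',(311,183),.068),('sleeve1',(311,209),.068),('rod',(308,260),.066),('gate',(281,107),.078),('gate2',(321,103),.078)):
    d=atd('wrist',uv,D);print(n,np.round(atz('wrist',uv,z),3),None if d is None else np.round(d,3))
# plane depth check on hood
print([np.round(atd('wrist',(u,v),D),3) for u,v in((270,140),(400,135),(270,165),(415,200))])
E
```

```text
FL [0.49  0.082 0.093] [0.49  0.081 0.091]
RL [0.722 0.072 0.093] [0.75  0.064 0.001]
RR [ 0.711 -0.214  0.093] [ 0.736 -0.277 -0.   ]
FR [ 0.468 -0.211  0.093] [ 0.446 -0.272  0.001]
barL [ 0.443 -0.001  0.089] [0.445 0.001 0.095]
arm1 [ 0.479 -0.002  0.089] [ 0.48  -0.001  0.095]
arm2 [ 0.472 -0.123  0.089] [ 0.473 -0.12   0.095]
barmid [ 0.443 -0.057  0.089] [ 0.445 -0.056  0.094]
knob [0.574 0.094 0.112] [0.574 0.094 0.12 ]
tip [0.566 0.002 0.06 ] [0.566 0.009 0.091]
sleeve0 [ 0.564 -0.014  0.068] [ 0.565 -0.009  0.091]
sleeve1 [ 0.564 -0.055  0.068] [ 0.565 -0.047  0.09 ]
rod [ 0.559 -0.14   0.066] [ 0.56  -0.128  0.09 ]
gate [0.524 0.095 0.078] [0.523 0.095 0.073]
gate2 [0.579 0.101 0.078] [0.579 0.101 0.067]
[array([0.509, 0.052, 0.093]), array([0.686, 0.059, 0.092]), array([0.508, 0.017, 0.093]), array([ 0.714, -0.033,  0.093])]
```

The hood corners, bar and rod agree. The cabinet is at about (0.597, -0.069) with yaw about -3.2°, and the knob at about (0.574, 0.095). I'll go above the knob with the jaws along the cabinet's x axis.

Emit:
{"op": "drive_tool", "data": {"moves": "0.02 -0.002 0.04 3 -0.2; 0.04 -0.004 0.08 3 -0.2; 0.063 -0.006 0.12 3 -0.2; 0.063 -0.006 0.16 3 -0.2; 0.063 -0.006 0.20 3 -0.2; 0.063 -0.006 0.23 3 -0.2; 0.063 -0.006 0.24 3 -0.2; 0.063 -0.006 0.24 3 -0.2"}}

```text
time_s: 4.15
tool_pos: [0.5721, 0.0996, 0.1717]
tool_rot: [-179.9, 0.0, 87.1]
force: [-0.1, 0.4, 0.6]
grip_width: 0.0366
```

```bash
python3 - <<'E'
from h import *
o=get_obs();print(np.round(o['tool_pos'],4),np.round(o['tool_rot'],1),o['time_s'],o['grip_width'])
im,D=read_camera('wrist');save(im,'pics/w2.png');np.save('w2.npy',D)
for n in('pin_axis','pin_knob'):
    for q in pinpoint('wrist',n)[:2]:
        p=atd('wrist',q['uv'],D);print(n,np.round(q['uv'],0),round(q['conf'],2),None if p is None else np.round(p,3),np.round(atz('wrist',q['uv'],.112),3))
m=((im[:,:,0]>130)&(im[:,:,1]<60)&(im[:,:,2]<60)).astype(np.uint8)
k,l,s,c=cv2.connectedComponentsWithStats(m)
for i in 1+np.argsort(-s[1:,4])[:3]: print('red',s[i],c[i],np.round(atz('wrist',c[i],.112),4),np.round(atd('wrist',c[i],D),4))
E
```

```text
[0.5721 0.0996 0.1717] [-179.9    0.    87.1] 4.15 0.036578082217779674
pin_axis [328. 201.] 0.71 [0.579 0.095 0.077] [0.579 0.106 0.112]
pin_knob [320. 224.] 0.66 [0.574 0.092 0.12 ] [0.574 0.089 0.112]
red [ 202   25   35   99 2014] [219.02482622  76.62164846] [0.5172 0.1879 0.112 ] [0.4944 0.1933 0.0278]
red [318 220  20  20 313] [327.3514377 229.1884984] [0.5785 0.0854 0.112 ] [0.5784 0.0896 0.1229]
red [319 238   1   1   1] [319. 238.] [0.5724 0.0792 0.112 ] [0.5726 0.0821 0.1189]
```

View pics/w2.png

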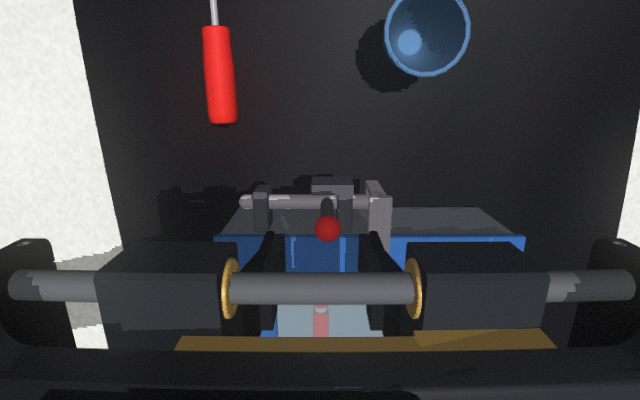

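The knob is at (327,229), slightly inward, at about (0.578, 0.088), with no obstruction between the fingers. I'll descend, grip lightly, draw the pin and tip the knob.

Emit:
{"op": "drive_tool", "data": {"moves": "-0.012 0.006 0.02 0 -0.2; -0.012 0.006 0.045 0 -0.2; -0.012 0.006 0.065 0 -0.2; -0.012 0.006 0.07 0 -0.2; -0.012 0.006 0.07 0 -0.2; -0.012 0.006 0.07 0 -0.8; -0.012 0.006 0.07 0 -0.8; -0.012 0.006 0.07 0 -0.8", "grip_force": 25}}

```text
time_s: 5.1
tool_pos: [0.5769, 0.0875, 0.1036]
tool_rot: [-179.8, -0.0, 87.1]
force: [-10.9, 0.2, 7.1]
grip_width: 0.0185
```

Emit:
{"op": "drive_tool", "data": {"moves": "0 0 0 0 -0.8; 0 0 0 0 -0.8; 0 -0.006 0 0 -0.8; 0 -0.012 0 0 -0.8; 0 -0.018 0 0 -0.8; 0 -0.024 0 0 -0.8; 0 -0.025 0 0 -0.8; 0 -0.025 0 0 -0.8"}}

```text
time_s: 5.9
tool_pos: [0.5561, 0.0885, 0.1036]
tool_rot: [179.6, -0.1, 87.1]
force: [8.0, 0.2, -4.9]
grip_width: 0.0161
```

```bash
python3 - <<'E'
from h import *
o=get_obs();print(np.round(o['tool_pos'],4),np.round(o['force'],1),np.round(o['wrist_torque'],2))
im,D=read_camera('wrist')
m=((im[:,:,0]>110)&(im[:,:,1]<60)&(im[:,:,2]<60)).astype(np.uint8)
k,l,s,c=cv2.connectedComponentsWithStats(m)
for i in 1+np.argsort(-s[1:,4])[:3]: print('red',s[i],c[i],np.round(atz('wrist',c[i],.112),4),np.round(atd('wrist',c[i],D),4))
cv2.imwrite('pics/w3.png',cv2.resize(im[170:330,220:440,::-1],None,fx=3,fy=3))
E
```

```text
[0.5561 0.0885 0.1036] [ 8.   0.2 -4.9] [-0.1  -1.68 -0.  ]
red [ 188    0   46  114 3064] [211.43537859  58.73792428] [0.5161 0.1793 0.112 ] [0.4916 0.1889 0.0251]
red [305 241  34  31 901] [321.90899001 256.87791343] [0.5569 0.088  0.112 ] [0.557  0.0917 0.1196]
red [212  18   1   1   1] [212.  18.] [0.5182 0.1948 0.112 ] [0.4944 0.2136 0.0231]
```

View pics/w3.png

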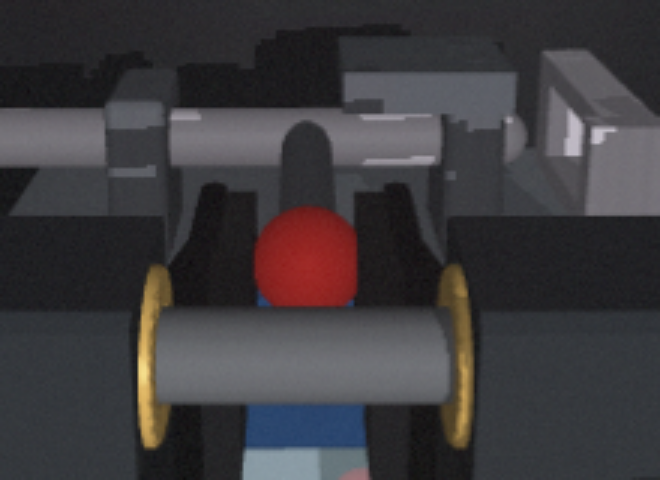

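The ball at (308,258) in the crop is centred between the fingers. The stem is already ahead of the gate and the pin end is clear of the lug. I'll draw a little more and then tip it along the arc.

Emit:
{"op": "drive_tool", "data": {"moves": "0 -0.004 0 0 -0.8; 0.006 -0.004 0 0 -0.8; 0.012 -0.004 0 0 -0.8; 0.018 -0.004 0.001 0 -0.8; 0.024 -0.004 0.003 0 -0.8; 0.03 -0.004 0.007 0 -0.8; 0.036 -0.004 0.012 0 -0.8; 0.036 -0.004 0.012 0 -0.8"}}

```text
time_s: 6.75
tool_pos: [0.5556, 0.1257, 0.0928]
tool_rot: [179.4, -0.1, 87.1]
force: [7.6, 0.4, 2.4]
grip_width: 0.0158
```

Emit:
{"op": "drive_tool", "data": {"moves": "0.004 0 0.004 0 -0.8; 0.008 0 0.008 0 -0.8; 0.011 0 0.013 0 -0.8; 0.014 0 0.018 0 -0.8; 0.016 0 0.023 0 -0.8; 0.017 0 0.025 0 -0.8; 0.017 0 0.025 0 -0.8; 0.017 0 0.025 0 -0.8"}}

```text
time_s: 7.55
tool_pos: [0.5568, 0.1426, 0.0683]
tool_rot: [179.4, -0.2, 87.1]
force: [8.7, 1.0, 1.5]
grip_width: 0.0161
```

```bash
python3 - <<'E'
from h import *
o=get_obs();print(np.round(o['tool_pos'],4),np.round(o['force'],1),o['grip_width'])
im,D=read_camera('wrist')
m=((im[:,:,0]>110)&(im[:,:,1]<60)&(im[:,:,2]<60)).astype(np.uint8)
k,l,s,c=cv2.connectedComponentsWithStats(m)
for i in 1+np.argsort(-s[1:,4])[:3]: print('red',s[i],c[i],np.round(atz('wrist',c[i],.078),4),np.round(atd('wrist',c[i],D),4))
cv2.imwrite('pics/w4.png',cv2.resize(im[150:350,200:440,::-1],None,fx=2.5,fy=2.5))
E
```

```text
[0.5568 0.1426 0.0683] [8.7 1.  1.5] 0.016124008063892137
red [221 194   9  10  22] [226.18181818 199.72727273] [0.5159 0.1733 0.078 ] [0.4979 0.1555 0.0149]
red [317 250  13   3  21] [322.28571429 251.        ] [0.5579 0.1458 0.078 ] [0.5579 0.1465 0.0795]
red [306 252  10   9  16] [310.5 255.5] [0.5522 0.1438 0.078 ] [0.5524 0.1449 0.0802]
```

View pics/w4.png

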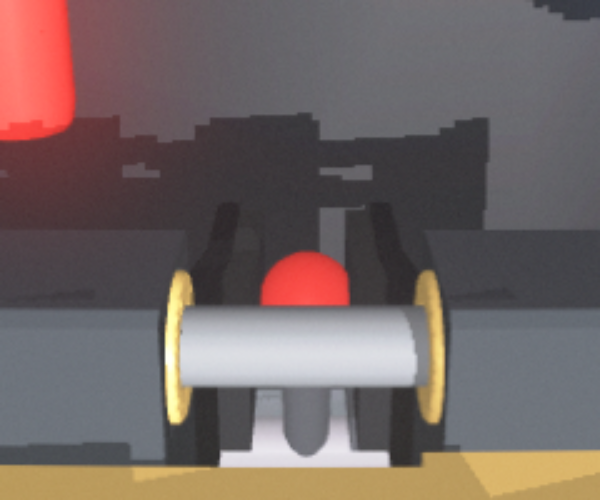

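The ball is held about 47 mm outward, so the lever is at about 1.2. I'll release it, rise, and go over the bar.

Emit:
{"op": "drive_tool", "data": {"moves": "0 0.003 0 0 -0.8; 0 0.004 0 0 -0.2; 0 0.004 0 0 -0.2; 0 0.004 0 0 -0.2; 0 0.002 -0.01 0 -0.2; 0 0.002 -0.04 0 -0.2; 0 0.002 -0.08 0 -0.2; 0 0.002 -0.12 0 -0.2"}}

```text
time_s: 8.4
tool_pos: [0.5527, 0.141, 0.1868]
tool_rot: [-179.9, 0.0, 87.1]
force: [0.8, 1.2, 0.1]
grip_width: 0.0347
```

Emit:
{"op": "drive_tool", "data": {"moves": "-0.04 -0.02 -0.02 0 -0.2; -0.08 -0.04 -0.02 0 -0.2; -0.12 -0.06 -0.02 0 -0.3; -0.16 -0.08 -0.02 0 -0.3; -0.19 -0.10 -0.02 0 -0.3; -0.208 -0.104 -0.01 0 -0.3; -0.208 -0.104 0 0 -0.3; -0.208 -0.104 0 0 -0.3"}}

```text
time_s: 9.2
tool_pos: [0.4383, -0.0604, 0.1845]
tool_rot: [-179.9, -0.0, 87.1]
force: [0.4, -0.4, 1.0]
grip_width: 0.0305
```

```bash
python3 - <<'E'
from h import *
o=get_obs();print(np.round(o['tool_pos'],4),np.round(o['tool_rot'],1),o['time_s'],o['grip_width'])
im,D=read_camera('wrist')
s,_=read_camera('side')
for n in('hood_handle',):
    for q in pinpoint('wrist',n)[:2]:
        p=atd('wrist',q['uv'],D);print(n,np.round(q['uv'],0),round(q['conf'],2),p)
m=((im[:,:,0]>120)&(im[:,:,1]>100)&(im[:,:,2]<70)).astype(np.uint8)
k,l,st,c=cv2.connectedComponentsWithStats(m)
for i in 1+np.argsort(-st[1:,4])[:4]: print('yel',st[i],c[i],np.round(atz('wrist',c[i],.092),4),np.round(atd('wrist',c[i],D),4))
a=cv2.resize(s[180:260,260:420],(640,320),interpolation=cv2.INTER_CUBIC);b=im[130:330,:]
cv2.imwrite('pics/c5.png',np.vstack([a,b])[:,:,::-1])
E
```

```text
[ 0.4383 -0.0604  0.1845] [-179.9   -0.    87.1] 9.2 0.030541170230717642
hood_handle [324. 202.] 0.76 [ 0.44232365 -0.06324681  0.0963064 ]
yel [ 319  113   69  159 2090] [331.34258373 201.23732057] [ 0.4478 -0.0639  0.092 ] [ 0.4478 -0.0627  0.0961]
yel [237 262   6   9  27] [240.25925926 265.96296296] [ 0.3725 -0.1146  0.092 ] [ 0.4228 -0.0244  0.2711]
yel [403 278   5  11  24] [405.16666667 282.33333333] [ 0.5051 -0.136   0.092 ] [ 0.4616 -0.0288  0.2745]
yel [403 301   2  12  12] [403.5 306.5] [ 0.5043 -0.1587  0.092 ] [ 0.4609 -0.034   0.2763]
```

View pics/c5.png

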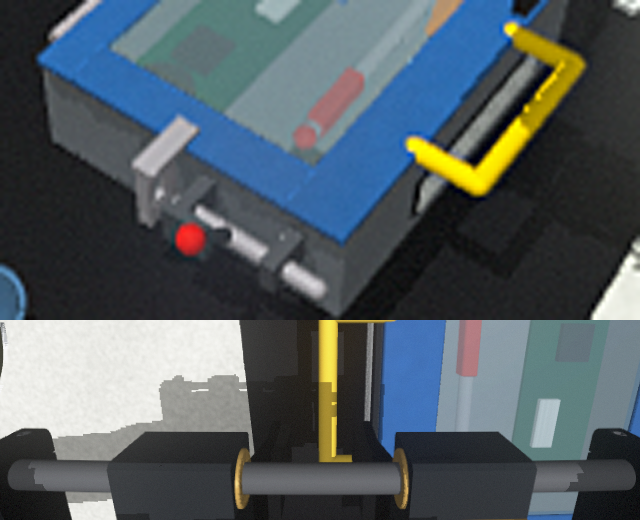

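The knob is tipped outward beside the gate with the pin drawn forward, so step 1 looks met. The bar centre is at x ≈ 0.4435. I'll descend, grip it and raise the hood along the arc.

Emit:
{"op": "drive_tool", "data": {"moves": "0 0.005 0.03 0 -0.3; 0 0.005 0.06 0 -0.3; 0 0.005 0.09 0 -0.3; 0 0.005 0.112 0 -0.3; 0 0.005 0.112 0 -0.3; 0 0.005 0.112 0 -0.85; 0 0.005 0.112 0 -0.85; 0 0.005 0.112 0 -0.85", "grip_force": 30}}

```text
time_s: 10.15
tool_pos: [0.443, -0.0608, 0.0744]
tool_rot: [-179.8, -0.1, 87.1]
force: [-12.3, 0.9, 7.9]
grip_width: 0.0139
```

Emit:
{"op": "drive_tool", "data": {"moves": "0 0 0 0 -0.85; 0 0 0 0 -0.85; 0 0.0005 -0.0165 0 -0.85; 0 0.002 -0.0329 0 -0.85; 0 0.0044 -0.0492 0 -0.85; 0 0.0079 -0.0654 0 -0.85; 0 0.0123 -0.0813 0 -0.85; 0 0.0177 -0.0969 0 -0.85"}}

```text
time_s: 10.95
tool_pos: [0.4607, -0.0617, 0.1706]
tool_rot: [-179.8, -0.1, 87.1]
force: [-1.6, 0.2, -7.6]
grip_width: 0.0134
```

Emit:
{"op": "drive_tool", "data": {"moves": "0 0.0062 -0.0152 0 -0.85; 0 0.0134 -0.0301 0 -0.85; 0 0.0214 -0.0445 0 -0.85; 0 0.0303 -0.0584 0 -0.85; 0 0.04 -0.0717 0 -0.85; 0 0.0506 -0.0844 0 -0.85; 0 0.0618 -0.0965 0 -0.85; 0 0.0737 -0.1079 0 -0.85"}}

```text
time_s: 11.75
tool_pos: [0.5323, -0.0653, 0.2791]
tool_rot: [-179.5, -0.1, 87.1]
force: [-11.5, 0.1, 3.1]
grip_width: 0.0129
```

Emit:
{"op": "drive_tool", "data": {"moves": "0 0.0127 -0.0106 0 -0.85; 0 0.0259 -0.0205 0 -0.85; 0 0.0397 -0.0295 0 -0.85; 0 0.054 -0.0378 0 -0.85; 0 0.0687 -0.0451 0 -0.85; 0 0.084 -0.0515 0 -0.85; 0 0.0995 -0.057 0 -0.85; 0 0.1154 -0.0616 0 -0.85"}}

```text
time_s: 12.55
tool_pos: [0.6502, -0.0716, 0.3422]
tool_rot: [-179.9, -0.1, 87.1]
force: [-3.0, -0.6, 1.6]
grip_width: 0.013
```

Emit:
{"op": "drive_tool", "data": {"moves": "0 0.008 -0.0018 0 -0.85; 0 0.016 -0.0036 0 -0.85; 0 0.022 -0.0046 0 -0.85; 0 0.027 -0.0055 0 -0.85; 0 0.027 -0.0055 0 -0.85; 0 0.027 -0.0055 0 -0.85; 0 0.027 -0.0055 0 -0.85; 0 0.027 -0.0055 0 -0.85"}}

```text
time_s: 13.35
tool_pos: [0.6788, -0.0731, 0.347]
tool_rot: [179.8, -0.0, 87.1]
force: [-0.5, 0.5, 6.3]
grip_width: 0.0131
```

```bash
python3 - <<'E'
from h import *
o=get_obs();print(np.round(o['tool_pos'],4),np.round(o['tool_rot'],1),o['time_s'],o['grip_width'],np.round(o['force'],1))
s,D=read_camera('side')
print([(np.round(q['uv']),q['conf'],atd('side',q['uv'],D)) for n in('hood_handle','prop_grip','prop_tip') for q in pinpoint('side',n)[:1]])
cv2.imwrite('pics/s6.png',cv2.resize(s[90:290,210:450],None,fx=3,fy=3,interpolation=cv2.INTER_CUBIC)[:,:,::-1])
E
```

```text
[ 0.6788 -0.0731  0.347 ] [179.8  -0.   87.1] 13.35 0.013093776188163904 [-0.5  0.5  6.3]
[(array([319.,  81.]), 0.74, array([ 0.66369794, -0.0659732 ,  0.3639991 ])), (array([344., 204.]), 0.75, array([ 0.56233558, -0.03619356,  0.05924162])), (array([338., 216.]), 0.84, array([ 0.56269747, -0.01291135,  0.034301  ]))]
```

View pics/s6.png

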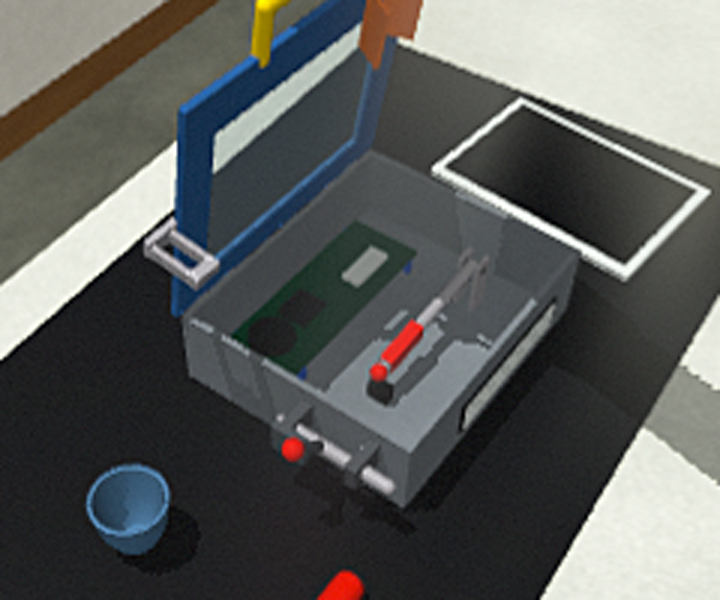

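The hood is up at about 1.42 and the prop lies in the tub, with its sleeve at (400,345) in the crop. The pin is parked and the orange socket is at the hood's right. I'll release the bar, retreat forward, and descend on the prop sleeve at about (0.563, -0.037).

Emit:
{"op": "drive_tool", "data": {"moves": "0 0 0 0 -0.3; 0 0 0 0 -0.3; 0 0 0 0 -0.3; 0 0 -0.03 0 -0.3; 0 0 -0.06 0 -0.3; 0.01 -0.04 -0.06 0 -0.3; 0.02 -0.08 -0.06 0 -0.2; 0.029 -0.117 -0.06 0 -0.2"}}

```text
time_s: 14.35
tool_pos: [0.5618, -0.0381, 0.4048]
tool_rot: [-180.0, 0.1, 87.1]
force: [-0.6, -0.1, 1.4]
grip_width: 0.0337
```

Emit:
{"op": "drive_tool", "data": {"moves": "0 0 0.02 0 -0.2; 0 0 0.06 0 -0.2; 0 0 0.10 0 -0.2; 0 0 0.14 0 -0.2; 0 0 0.18 0 -0.2; 0 0 0.21 0 -0.2; 0 0 0.23 0 -0.2; 0 0 0.23 0 -0.2"}}

```text
time_s: 15.15
tool_pos: [0.5604, -0.038, 0.1724]
tool_rot: [-179.7, 0.1, 87.1]
force: [-0.7, 0.3, 0.6]
grip_width: 0.0348
```

```bash
python3 - <<'E'
from h import *
o=get_obs();print(np.round(o['tool_pos'],4),np.round(o['tool_rot'],1),o['time_s'],o['grip_width'],np.round(o['force'],1))
im,D=read_camera('wrist')
print([(n,np.round(q['uv']),q['conf'],np.round(atd('wrist',q['uv'],D),4)) for n in('prop_grip','prop_tip') for q in pinpoint('wrist',n)[:1]])
m=((im[:,:,0]>110)&(im[:,:,1]<60)&(im[:,:,2]<60)).astype(np.uint8)
k,l,st,c=cv2.connectedComponentsWithStats(m)
for i in 1+np.argsort(-st[1:,4])[:4]: print('red',st[i],c[i],np.round(atd('wrist',c[i],D),4))
s,D=read_camera('side')
print([(n,np.round(q['uv']),q['conf'],np.round(atd('side',q['uv'],D),3)) for n in('hood_handle','prop_grip','prop_tip') for q in pinpoint('side',n)[:1]])
E
```

```text
[ 0.5604 -0.038   0.1724] [-1.797e+02  1.000e-01  8.710e+01] 15.15 0.03476325349514338 [-0.7  0.3  0.6]
[('prop_grip', array([324., 192.]), 0.83, array([ 0.5653, -0.0401,  0.0627])), ('prop_tip', array([326., 150.]), 0.89, array([ 0.5697, -0.0064,  0.0607]))]
red [318 163  17  60 480] [325.33333333 205.18125   ] [ 0.5669 -0.0512  0.0644]
red [318 141  19  16 144] [326.02777778 148.95138889] [ 0.5697 -0.0059  0.0606]
red [323 164   2   1   2] [323.5 164. ] [ 0.5671 -0.0179  0.0607]
red [334 177   1   2   2] [334.  177.5] [ 0.575  -0.0292  0.0615]
[('hood_handle', array([318.,  81.]), 0.64, array([ 0.673, -0.075,  0.358])), ('prop_grip', array([341., 204.]), 0.75, array([ 0.569, -0.034,  0.058])), ('prop_tip', array([339., 216.]), 0.76, array([ 0.563, -0.018,  0.028]))]
```

The sleeve centre is at about (0.566, -0.040, 0.055), so the prop angle is about -0.05, and the hood is holding. I'll grip the sleeve and swing it up to about 1.0 rad.

Emit:
{"op": "drive_tool", "data": {"moves": "-0.002 0.005 0.04 0 -0.2; -0.002 0.005 0.08 0 -0.2; -0.002 0.005 0.11 0 -0.2; -0.002 0.005 0.13 0 -0.2; -0.002 0.005 0.132 0 -0.2; -0.002 0.005 0.132 0 -0.85; -0.002 0.005 0.132 0 -0.85; -0.002 0.005 0.132 0 -0.85", "grip_force": 25}}

```text
time_s: 16.3
tool_pos: [0.5664, -0.0404, 0.0444]
tool_rot: [-179.9, -0.0, 87.1]
force: [-7.8, 0.4, 0.4]
grip_width: 0.0183
```

Emit:
{"op": "drive_tool", "data": {"moves": "0 0 0 0 -0.85; -0.0005 0 -0.0172 0 -0.85; -0.0035 0 -0.0342 0 -0.85; -0.009 0 -0.0505 0 -0.85; -0.0169 0 -0.0658 0 -0.85; -0.0269 0 -0.0798 0 -0.85; -0.039 0 -0.0921 0 -0.85; -0.0528 0 -0.1025 0 -0.85"}}

```text
time_s: 17.1
tool_pos: [0.5616, -0.0906, 0.1461]
tool_rot: [-179.6, -0.3, 87.2]
force: [-7.0, 3.9, -1.0]
grip_width: 0.0138
```

```bash
python3 - <<'E'
from h import *
o=get_obs();print(np.round(o['tool_pos'],4),np.round(o['tool_rot'],1),o['time_s'],o['grip_width'],np.round(o['force'],1))
s,D=read_camera('side')
print([(n,np.round(q['uv']),q['conf'],np.round(atd('side',q['uv'],D),3)) for n in('hood_handle','prop_grip','prop_tip') for q in pinpoint('side',n)[:1]])
cv2.imwrite('pics/s7.png',cv2.resize(s[50:270,230:470],None,fx=2.5,fy=2.5,interpolation=cv2.INTER_CUBIC)[:,:,::-1])
E
```

```text
[ 0.5616 -0.0906  0.1461] [-179.6   -0.3   87.2] 17.1 0.013787904507605225 [-7.   3.9 -1. ]
[('hood_handle', array([316.,  83.]), 0.88, array([ 0.676, -0.072,  0.353])), ('prop_grip', array([356., 167.]), 0.49, array([ 0.556, -0.068,  0.17 ])), ('prop_tip', array([355., 170.]), 0.63, array([ 0.556, -0.07 ,  0.159]))]
```

View pics/s7.png

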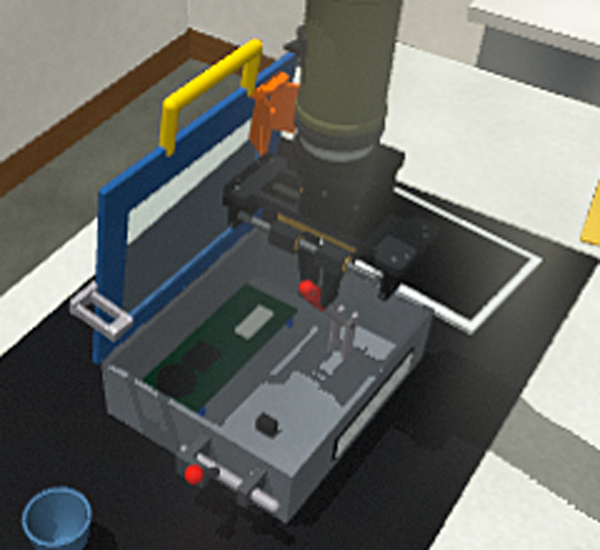

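The rod is held at about 1.0 rad with its ball at (308,290) in the crop, and the hood is still up. The gripper body would come close to the socket if I went further like this. So I'll release, back off, and re-approach with the jaws across the rod (along the cabinet's y).

Emit:
{"op": "drive_tool", "data": {"moves": "0 0 0 0 -0.2; 0 0 0 0 -0.2; 0 0 0 0 -0.2; 0.015 0 -0.03 0 -0.2; 0.03 0 -0.06 0 -0.2; 0.04 -0.015 -0.10 0 -0.2; 0.04 -0.03 -0.12 -8 1; 0.04 -0.03 -0.12 -16 1"}}

```text
time_s: 18.1
tool_pos: [0.5384, -0.0521, 0.2705]
tool_rot: [179.5, -0.0, 103.4]
force: [0.4, -0.3, 0.0]
grip_width: 0.0439
```

Emit:
{"op": "drive_tool", "data": {"moves": "0 0 0 -8.5 1; 0 0 0 -17 1; 0 0 0 -25.5 1; 0 0 0 -34 1; 0 0 0 -42.5 1; 0 0 0 -51 1; 0 0 0 -59.5 1; 0 0 0 -68 1"}}

```text
time_s: 18.9
tool_pos: [0.5376, -0.0522, 0.2667]
tool_rot: [180.0, 0.1, 171.4]
force: [0.2, -0.0, 0.1]
grip_width: 0.0869
```

```bash
python3 - <<'E'
from h import *
o=get_obs();print(np.round(o['tool_pos'],4),np.round(o['tool_rot'],1),o['time_s'],o['grip_width'],np.round(o['force'],1),np.round(o['qpos']))
for cam in('wrist','side'):
    im,D=read_camera(cam)
    if cam=='wrist': save(im,'pics/w8.png')
    print([(n,np.round(q['uv']),round(q['conf'],2),np.round(atd(cam,q['uv'],D),4)) for n in('prop_grip','prop_tip','prop_pivot','hood_handle') for q in pinpoint(cam,n)[:1]])
    m=((im[:,:,0]>110)&(im[:,:,1]<60)&(im[:,:,2]<60)).astype(np.uint8)
    k,l,st,c=cv2.connectedComponentsWithStats(m)
    for i in 1+np.argsort(-st[1:,4])[:4]: print('red',st[i],c[i],np.round(atd(cam,c[i],D),4))
E
```

```text
[ 0.5376 -0.0522  0.2667] [1.800e+02 1.000e-01 1.714e+02] 18.9 0.0868962275760884 [ 0.2 -0.   0.1] [-35.   4.  39.  96.  -2.  81.  87.]
[('prop_grip', array([284., 222.]), 0.85, array([ 0.5558, -0.0866,  0.1637])), ('prop_tip', array([308., 234.]), 0.96, array([ 0.56  , -0.0668,  0.186 ])), ('prop_pivot', array([231., 199.]), 0.88, array([ 0.5533, -0.1524,  0.0714]))]
red [491  73  76  28 372] [514.31451613  84.34946237] [0.4846 0.173  0.024 ]
red [269 211  37  14 177] [286.77966102 217.87570621] [ 0.5542 -0.0847  0.157 ]
red [500 163  17  18 108] [504.63888889 169.80555556] [0.5584 0.1211 0.1012]
red [544  92  20   4  25] [553.08  93.52] [5.032e-01 2.327e-01 5.000e-04]
[('prop_grip', array([352., 166.]), 0.48, array([ 0.5592, -0.0575,  0.1822])), ('prop_tip', array([352., 167.]), 0.52, array([ 0.5598, -0.0584,  0.178 ])), ('prop_pivot', array([365., 175.]), 0.51, array([ 0.5554, -0.1309,  0.0931])), ('hood_handle', array([316.,  81.]), 0.95, array([ 0.6723, -0.067 ,  0.3606]))]
red [304 280  27  33 380] [317.21842105 295.64736842] [0.4848 0.2016 0.0263]
red [350 162  12  12  75] [355.38666667 166.77333333] [ 0.5567 -0.0691  0.1707]
red [304 236   7   8  46] [307.02173913 239.36956522] [0.5586 0.1341 0.1044]
red [331 101   1   1   1] [331. 101.] [ 0.678  -0.1428  0.2689]
```

The rod is at about 0.94 rad. The knob reads higher than I expected, so I'll check it before going on.

```bash
python3 - <<'E'
from h import *
C={}
for cam in('wrist','side','scene'):
    im,D=read_camera(cam);C[cam]=(im,D)
    r=[(np.round(q['uv'],1),round(q['conf'],2)) for q in pinpoint(cam,'pin_knob')[:2]];print(cam,r)
    m=((im[:,:,0].astype(int)>80)&(im[:,:,0].astype(int)>2.2*im[:,:,1])&(im[:,:,0].astype(int)>2.2*im[:,:,2])).astype(np.uint8)
    k,l,st,c=cv2.connectedComponentsWithStats(m)
    for i in range(1,k):
        if st[i,4]>12:
            d=atd(cam,c[i],D);print('  ',st[i],np.round(c[i],1),None if d is None else np.round(d,3))
w=C['wrist'][0][120:220,440:560];s=C['side'][0][205:265,270:350]
a=cv2.resize(w,(480,400),interpolation=cv2.INTER_CUBIC);b=cv2.resize(s,(533,400),interpolation=cv2.INTER_CUBIC)
cv2.imwrite('pics/k9.png',cv2.resize(np.hstack([a,b]),(800,316))[:,:,::-1])
E
```

```text
wrist [(array([504.4, 169.1]), 0.96)]
   [ 490   72   77   29 1688] [527.6  85.8] [0.487 0.187 0.025]
   [500 163  20  19 295] [509.1 171.7] [0.559 0.124 0.104]
   [ 264  211   57   35 1105] [291.3 228. ] [ 0.557 -0.08   0.173]
side [(array([308.8, 237.8]), 0.63)]
   [350 161  12  13  77] [355.3 166.6] [ 0.557 -0.068  0.172]
   [304 236   7   8  47] [307.1 239.3] [0.559 0.133 0.103]
   [303 280  28  33 399] [317.2 295.7] [0.485 0.202 0.027]
scene []
   [370 111  18   8  34] [378.6 114.9] [0.12  0.607 0.011]
```

View pics/k9.png

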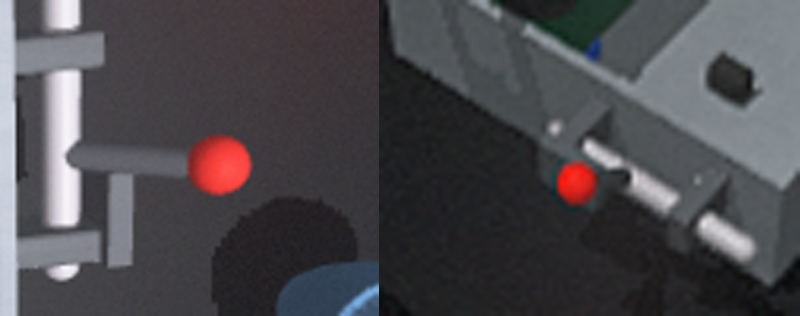

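In the wrist crop the stem at (110,155) rests on the gate's front end, so the pin is parked. The lever is only at about 0.77 rad, though. The departing finger evidently dragged the knob up after it had been held at about 1.2 for some 0.4 s. I'll press it down again later. First I'll straddle the rod and bring it upright.

Emit:
{"op": "drive_tool", "data": {"moves": "-0.013 -0.02 0.02 -3 1; -0.027 -0.0384 0.04 -5.6 1; -0.027 -0.0384 0.06 -5.6 1; -0.027 -0.0384 0.08 -5.6 1; -0.027 -0.0384 0.10 -5.6 1; -0.027 -0.0384 0.115 -5.6 1; -0.027 -0.0384 0.127 -5.6 1; -0.027 -0.0384 0.127 -5.6 1"}}

```text
time_s: 20.5
tool_pos: [0.5567, -0.0936, 0.1375]
tool_rot: [-180.0, -0.2, 176.7]
force: [0.4, -0.1, 0.4]
grip_width: 0.0873
```

Emit:
{"op": "drive_tool", "data": {"moves": "0 -0.008 -0.004 0 1; 0 -0.016 -0.008 0 1; 0 -0.024 -0.012 0 1; 0 -0.033 -0.016 0 1; 0 -0.042 -0.02 0 1; 0 -0.05 -0.024 0 1; 0 -0.058 -0.028 0 1; 0 -0.058 -0.028 0 1"}}

```text
time_s: 21.3
tool_pos: [0.5541, -0.154, 0.1676]
tool_rot: [-179.9, 0.0, 176.5]
force: [0.1, 0.5, -0.2]
grip_width: 0.0868
```

Emit:
{"op": "drive_tool", "data": {"moves": "0 0 0 0 0.6; 0 0 0 0 0.2; 0 0 0 0 -0.2; 0 0 0 0 -0.5; 0 0 0 0 -0.8; 0 0 0 0 -0.8; 0 0 0 0 -0.8; 0 0 0 0 -0.8", "grip_force": 15}}

```text
time_s: 22.1
tool_pos: [0.5544, -0.1517, 0.167]
tool_rot: [180.0, 0.0, 176.7]
force: [0.3, -0.3, -0.1]
grip_width: 0.0309
```

```bash
python3 - <<'E'
from h import *
o=get_obs();print(np.round(o['tool_pos'],4),np.round(o['tool_rot'],1),o['time_s'],o['grip_width'],np.round(o['force'],1))
for cam in('wrist','side'):
    im,D=read_camera(cam)
    print([(n,np.round(q['uv']),round(q['conf'],2),np.round(atd(cam,q['uv'],D),4)) for n in('prop_grip','prop_tip','prop_pivot','hood_handle') for q in pinpoint(cam,n)[:1]])
    if cam=='side': b=cv2.resize(im[50:270,230:430],(440,484))
    else: a=cv2.resize(im,(360,225))
cv2.imwrite('pics/s10.png',np.hstack([b,cv2.copyMakeBorder(a,0,484-225,0,0,cv2.BORDER_CONSTANT)])[:,:,::-1])
E
```

```text
[ 0.5544 -0.1517  0.167 ] [180.    0.  176.7] 22.1 0.030879529895682118 [ 0.3 -0.3 -0.1]
[('prop_grip', array([334., 265.]), 0.7, array([ 0.5519, -0.1478,  0.1874])), ('prop_tip', array([342., 305.]), 0.88, array([ 0.5539, -0.1459,  0.216 ])), ('prop_pivot', array([318., 197.]), 0.85, array([ 0.5524, -0.1563,  0.076 ]))]
[('prop_grip', array([369., 144.]), 0.42, array([ 0.5248, -0.0576,  0.2658])), ('prop_pivot', array([364., 174.]), 0.55, array([ 0.587 , -0.2019,  0.0226])), ('hood_handle', array([316.,  80.]), 0.93, array([ 0.6736, -0.0708,  0.3621]))]
```

View pics/s10.png

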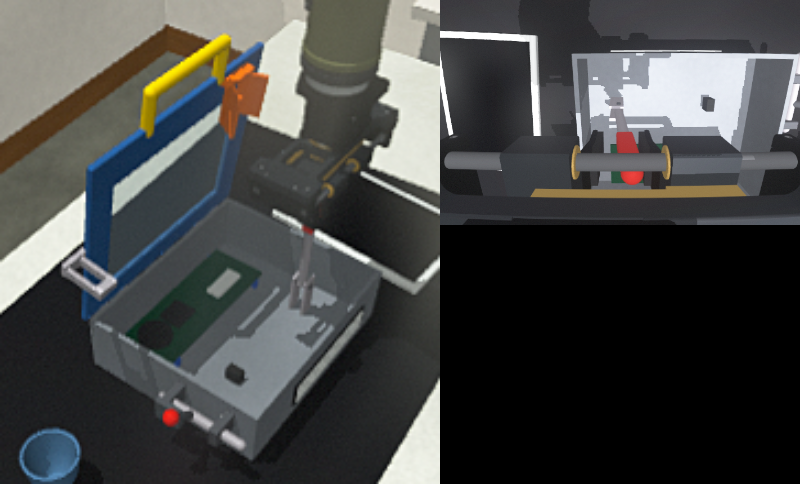

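Nearly upright: the ball is at (632,175) in the wrist inset, between the fingers. I'll finish closing.

Emit:
{"op": "drive_tool", "data": {"moves": "0 -0.001 0 0 -0.8; 0 -0.001 0 0 -0.8; 0 -0.001 0 0 -0.8; 0 -0.001 0 0 -0.8; 0 -0.001 0 0 -0.8; 0 -0.001 0 0 -0.8; 0 -0.001 0 0 -0.8; 0 -0.001 0 0 -0.8"}}

```text
time_s: 23.4
tool_pos: [0.5543, -0.1529, 0.167]
tool_rot: [-180.0, 0.0, 176.7]
force: [-0.2, -2.9, -0.2]
grip_width: 0.0159
```

```bash
python3 - <<'E'
from h import *
o=get_obs();print(np.round(o['tool_pos'],4),np.round(o['tool_rot'],1),o['time_s'],o['grip_width'],np.round(o['force'],1))
im,D=read_camera('wrist')
for k in range(2):
  print([(n,np.round(q['uv'],1),round(q['conf'],2),np.round(atd('wrist',q['uv'],D),4)) for n in('prop_grip','prop_tip','prop_pivot') for q in pinpoint('wrist',n)[:1]])
  im,D=read_camera('wrist')
for v in range(190,320,8):
    r=im[v,:,:].astype(int);m=np.nonzero((r[:,0]>80)&(r[:,0]>2*r[:,1])&(r[:,0]>2*r[:,2]))[0]
    m=m[(m>290)&(m<380)]
    if len(m): print(v,m.min(),m.max(),np.round(atd('wrist',(m.mean(),v),D),4))
E
```

```text
[ 0.5543 -0.1529  0.167 ] [-180.     0.   176.7] 23.4 0.0159363010858661 [-0.2 -2.9 -0.2]
[('prop_grip', array([318.7, 264.9]), 0.6, array([ 0.5516, -0.1555,  0.1875])), ('prop_pivot', array([320.5, 196.1]), 0.64, array([ 0.5528, -0.155 ,  0.0737]))]
[('prop_grip', array([319. , 266.1]), 0.59, array([ 0.5516, -0.1553,  0.1886])), ('prop_tip', array([323.7, 306.8]), 0.83, array([ 0.5542, -0.1536,  0.2158])), ('prop_pivot', array([322. , 195.6]), 0.92, array([ 0.553 , -0.1538,  0.0717]))]
238 306 334 [ 0.5516 -0.155   0.1571]
246 306 335 [ 0.5517 -0.1547  0.167 ]
254 305 337 [ 0.5515 -0.1544  0.1768]
262 305 338 [ 0.5517 -0.1542  0.1845]
270 304 339 [ 0.5518 -0.1542  0.1919]
310 303 342 [ 0.555  -0.1541  0.2167]
318 305 340 [ 0.5579 -0.1542  0.2175]
```

The rod is upright, with pivot y ≈ -0.1545 and tip y ≈ -0.154. I'll release it, rise, and go over to press the knob fully down with closed fingertips.

Emit:
{"op": "drive_tool", "data": {"moves": "0 0 0 0 0.2; 0 0 0 0 0.2; 0 0 0 0 0.2; 0 0 0 0 0.2; 0 0 -0.03 0 0.2; 0 0 -0.06 0 0.2; 0 0 -0.09 0 0.2; 0 0.03 -0.09 0 0.2"}}

```text
time_s: 24.65
tool_pos: [0.5574, -0.1282, 0.2618]
tool_rot: [-179.9, 0.5, 176.2]
force: [0.3, -0.9, 0.6]
grip_width: 0.0516
```

Emit:
{"op": "drive_tool", "data": {"moves": "0.002 0.045 0 0 -1; 0.004 0.09 0 0 -1; 0.006 0.135 0 0 -1; 0.008 0.18 0 0 -1; 0.0102 0.225 0 0 -1; 0.0102 0.2627 0 0 -1; 0.0102 0.2627 0.03 0 -1; 0.0102 0.2627 0.06 0 -1"}}

```text
time_s: 25.45
tool_pos: [0.5613, 0.1427, 0.1968]
tool_rot: [179.9, 0.1, 176.9]
force: [0.4, -0.4, -0.3]
grip_width: 0.0024
```

```bash
python3 - <<'E'
from h import *
o=get_obs();print(np.round(o['tool_pos'],4),np.round(o['tool_rot'],1),o['time_s'],o['grip_width'],np.round(o['force'],1))
im,D=read_camera('wrist')
print([(n,np.round(q['uv'],1),round(q['conf'],2),np.round(atd('wrist',q['uv'],D),4)) for n in('pin_knob','prop_tip') for q in pinpoint('wrist',n)[:1]])
im,D=read_camera('side')
print([(n,np.round(q['uv'],1),round(q['conf'],2),np.round(atd('side',q['uv'],D),4)) for n in('pin_knob','prop_tip','prop_grip','hood_handle') for q in pinpoint('side',n)[:1]])
E
```

```text
[0.5613 0.1427 0.1968] [1.799e+02 1.000e-01 1.769e+02] 25.45 0.0024151432712959304 [ 0.4 -0.4 -0.3]
[('pin_knob', array([299.8, 192.9]), 0.77, array([0.5524, 0.1224, 0.0998])), ('prop_tip', array([265. , 186.6]), 0.59, array([0.556 , 0.0907, 0.0691]))]
[('pin_knob', array([307.9, 237.7]), 0.47, array([0.5589, 0.1302, 0.106 ])), ('prop_tip', array([372.5, 137. ]), 0.56, array([ 0.5562, -0.1451,  0.2118])), ('prop_grip', array([370.7, 146.7]), 0.59, array([ 0.5563, -0.1434,  0.1821])), ('hood_handle', array([317.6,  81.4]), 0.97, array([0.5254, 0.1478, 0.5137]))]
```

Emit:
{"op": "drive_tool", "data": {"moves": "0 -0.004 0.04 0 -1; 0 -0.005 0.08 0 -1; 0 -0.005 0.087 0 -1; 0 -0.005 0.093 0 -1; 0 -0.005 0.099 0 -1; 0 -0.005 0.105 0 -1; 0 -0.005 0.111 0 -1; 0 -0.005 0.113 0 -1"}}

```text
time_s: 26.65
tool_pos: [0.5624, 0.1358, 0.0856]
tool_rot: [179.9, 0.2, 176.7]
force: [-2.1, 1.4, 14.0]
grip_width: 0.0005
```

Emit:
{"op": "drive_tool", "data": {"moves": "0 0 0.002 0 -1; 0 0 0.002 0 -1; 0 0 0 0 -1; 0 0 -0.03 0 -1; 0 0 -0.07 0 -1; 0 0 -0.11 0 -1; 0 0 -0.15 0 -1; 0 0 -0.18 0 -1"}}

```text
time_s: 27.45
tool_pos: [0.5614, 0.134, 0.2668]
tool_rot: [180.0, 0.1, 176.6]
force: [0.6, -0.3, 0.3]
grip_width: 0.0006
```

```bash
python3 - <<'E'
from h import *
o=get_obs();print(np.round(o['tool_pos'],4),np.round(o['tool_rot'],1),o['time_s'],np.round(o['force'],1))
for cam in('wrist','side'):
    im,D=read_camera(cam)
    m=((im[:,:,0].astype(int)>80)&(im[:,:,0].astype(int)>2.2*im[:,:,1])&(im[:,:,0].astype(int)>2.2*im[:,:,2])).astype(np.uint8)
    k,l,st,c=cv2.connectedComponentsWithStats(m)
    for i in range(1,k):
        if st[i,4]>12:
            oo,dd=ray(cam,c[i]);d=atd(cam,c[i],D)
            if d is not None: print(cam,st[i],np.round(d+.009*dd/np.linalg.norm(dd),3))
E
```

```text
[0.5614 0.134  0.2668] [1.800e+02 1.000e-01 1.766e+02] 27.45 [ 0.6 -0.3  0.3]
wrist [ 336   81   73   25 1646] [0.492 0.194 0.021]
wrist [320 163  17  17 235] [0.565 0.14  0.082]
side [370 133   6   5  22] [ 0.559 -0.153  0.21 ]
side [368 140   8  16  86] [ 0.558 -0.151  0.173]
side [301 244   8   8  50] [0.562 0.141 0.078]
side [303 281  28  32 392] [0.487 0.199 0.018]
```

The knob is now at about (0.563, 0.141, 0.079), so the lever is at about 1.2, and the rod still stands. Now back over the bar with the jaws turned along x.

Emit:
{"op": "drive_tool", "data": {"moves": "0 0 -0.03 8.5 -1; 0 0 -0.07 17 -0.3; 0 0 -0.11 25.5 -0.3; 0 0 -0.14 34 -0.3; 0 0 -0.153 42.5 -0.3; 0 0 -0.153 51 -0.3; 0 0 -0.153 59.5 -0.3; 0 0 -0.153 68 -0.3"}}

```text
time_s: 28.35
tool_pos: [0.5607, 0.1343, 0.416]
tool_rot: [-179.9, 0.0, 108.3]
force: [0.0, -0.5, 0.5]
grip_width: 0.0303
```

Emit:
{"op": "drive_tool", "data": {"moves": "-0.039 0.008 0 7 -0.3; -0.078 0.015 0 14 -0.3; -0.117 0.023 0 21.5 -0.3; -0.156 0.03 0 21.5 -0.3; -0.195 0.038 0 21.5 -0.3; -0.234 0.045 0 21.5 -0.3; -0.234 0.045 0 21.5 -0.3; -0.234 0.045 0 21.5 -0.3"}}

```text
time_s: 29.15
tool_pos: [0.6781, -0.0743, 0.4153]
tool_rot: [-179.8, 0.1, 87.0]
force: [0.0, 0.9, 0.4]
grip_width: 0.0302
```

```bash
python3 - <<'E'
from h import *
o=get_obs();print(np.round(o['tool_pos'],4),np.round(o['tool_rot'],1),o['time_s'],o['grip_width'],np.round(o['qpos']))
im,D=read_camera('wrist');save(im,'pics/w11.png')
print([(n,np.round(q['uv'],1),round(q['conf'],2),np.round(atd('wrist',q['uv'],D),4),np.round(atz('wrist',q['uv'],.358),4)) for n in('hood_handle',) for q in pinpoint('wrist',n)[:2]])
m=((im[:,:,0]>120)&(im[:,:,1]>100)&(im[:,:,2]<70)).astype(np.uint8)
k,l,st,c=cv2.connectedComponentsWithStats(m)
for i in 1+np.argsort(-st[1:,4])[:3]: print('yel',st[i],c[i],np.round(atd('wrist',c[i],D),4))
E
```

```text
[ 0.6781 -0.0743  0.4153] [-1.798e+02  1.000e-01  8.700e+01] 29.15 0.030198760600253626 [-23.  27.  47.  57. -20. 103.  12.]
[('hood_handle', array([319.5, 215.6]), 0.81, array([ 0.6775, -0.0718,  0.3647]), array([ 0.6773, -0.0741,  0.358 ]))]
yel [ 312  111   30  161 2114] [322.57710501 209.27152318] [ 0.6797 -0.0675  0.365 ]
yel [294 305  32  11 182] [311.88461538 309.53296703] [ 0.6459 -0.3779  0.0113]
yel [405 280   3  30  69] [406.11594203 293.91304348] [ 0.6998 -0.0425  0.5068]
```

The bar is at x = 0.678 with its top at z = 0.365. I'll descend, grip and lower slowly along the arc.

Emit:
{"op": "drive_tool", "data": {"moves": "0 0 0.03 0 -0.3; 0 0 0.055 0 -0.3; 0 0 0.07 0 -0.3; 0 0 0.072 0 -0.3; 0 0 0.072 0 -0.85; 0 0 0.072 0 -0.85; 0 0 0.072 0 -0.85; 0 0 0.072 0 -0.85", "grip_force": 30}}

```text
time_s: 30.05
tool_pos: [0.6788, -0.0721, 0.3464]
tool_rot: [179.9, -0.0, 87.2]
force: [-0.8, 0.9, 3.4]
grip_width: 0.0128
```

Emit:
{"op": "drive_tool", "data": {"moves": "0 0 0 0 -0.85; 0 -0.0135 0.0023 0 -0.85; 0 -0.027 0.0052 0 -0.85; 0 -0.0402 0.0088 0 -0.85; 0 -0.0533 0.0131 0 -0.85; 0 -0.0661 0.018 0 -0.85; 0 -0.0787 0.0236 0 -0.85; 0 -0.091 0.0297 0 -0.85"}}

```text
time_s: 30.85
tool_pos: [0.5877, -0.0674, 0.3155]
tool_rot: [179.9, -0.0, 87.2]
force: [-0.2, 0.9, 1.0]
grip_width: 0.0128
```

Emit:
{"op": "drive_tool", "data": {"moves": "0 -0.0096 0.0054 0 -0.85; 0 -0.019 0.0112 0 -0.85; 0 -0.0281 0.0173 0 -0.85; 0 -0.037 0.0238 0 -0.85; 0 -0.0456 0.0307 0 -0.85; 0 -0.054 0.0378 0 -0.85; 0 -0.06 0.0434 0 -0.85; 0 -0.0659 0.0492 0 -0.85"}}

```text
time_s: 31.65
tool_pos: [0.5216, -0.0639, 0.2659]
tool_rot: [180.0, -0.1, 87.2]
force: [-0.1, 2.4, 0.8]
grip_width: 0.0131
```

```bash
python3 - <<'E'
from h import *
o=get_obs();print(np.round(o['tool_pos'],4),o['time_s'],o['grip_width'],np.round(o['force'],1))
for cam in('scene','side'):
    im,D=read_camera(cam)
    print(cam,[(n,np.round(q['uv'],1),round(q['conf'],2),np.round(atd(cam,q['uv'],D),4)) for n in('prop_tip','prop_grip','socket','pin_knob') for q in pinpoint(cam,n)[:1]])
    if cam=='side': save(cv2.resize(im[50:270,230:430],(700,560)),'pics/s12.png') if False else cv2.imwrite('pics/s12.png',cv2.resize(im[70:270,250:430],(540,600),interpolation=cv2.INTER_CUBIC)[:,:,::-1])
E
```

```text
[ 0.5216 -0.0639  0.2659] 31.65 0.01309866664554997 [-0.1  2.4  0.8]
scene [('prop_tip', array([331.1, 242. ]), 0.7, array([ 0.7187, -0.077 ,  0.0789])), ('socket', array([266.4, 175. ]), 0.63, array([ 0.5819, -0.158 ,  0.2197]))]
side [('prop_tip', array([372.8, 137.8]), 0.62, array([ 0.5182, -0.056 ,  0.2858])), ('prop_grip', array([368.7, 144.6]), 0.69, array([ 0.517 , -0.0369,  0.2809])), ('socket', array([372.7, 130.3]), 0.82, array([ 0.5264, -0.0688,  0.2938])), ('pin_knob', array([303.8, 248.3]), 0.67, array([0.559 , 0.1467, 0.0839]))]
```

View pics/s12.png

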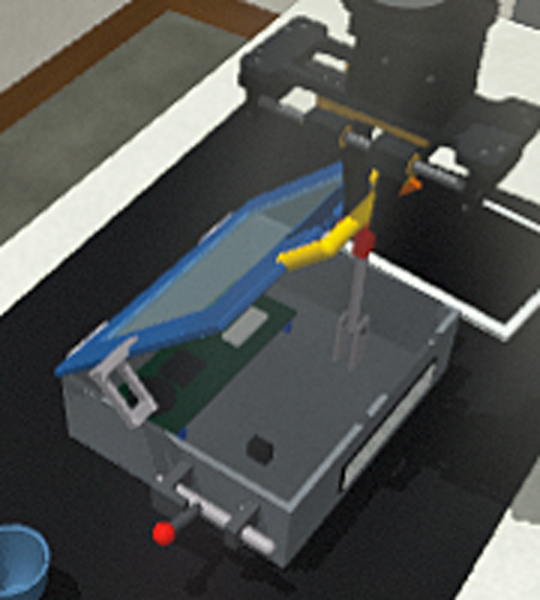

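The rod stands under the orange socket and the knob at (163,533) stays tipped down. I'll continue gently to the seat.

Emit:
{"op": "drive_tool", "data": {"moves": "0 -0.0019 0.002 0 -0.85; 0 -0.0038 0.0039 0 -0.85; 0 -0.0057 0.006 0 -0.85; 0 -0.0076 0.008 0 -0.85; 0 -0.0094 0.01 0 -0.85; 0 -0.0112 0.0121 0 -0.85; 0 -0.0112 0.0121 0 -0.85; 0 -0.0112 0.0121 0 -0.85"}}

```text
time_s: 32.95
tool_pos: [0.5128, -0.0634, 0.2563]
tool_rot: [179.7, -0.1, 87.2]
force: [0.2, 4.9, 5.4]
grip_width: 0.0128
```

Emit:
{"op": "drive_tool", "data": {"moves": "0 -0.001 0.002 0 -0.85; 0 -0.001 0.002 0 -0.85; 0 -0.001 0.001 0 -0.5; 0 -0.001 0.001 0 -0.4; 0 -0.001 0.001 0 -0.3; 0 -0.001 0.001 0 -0.3; 0 -0.001 0.001 0 -0.3; 0 -0.001 0.001 0 -0.3"}}

```text
time_s: 33.75
tool_pos: [0.5093, -0.0641, 0.2528]
tool_rot: [-180.0, 0.0, 87.2]
force: [-0.2, 0.6, 0.8]
grip_width: 0.0302
```

```bash
python3 - <<'E'
from h import *
o=get_obs();print(np.round(o['tool_pos'],4),o['time_s'],o['grip_width'],np.round(o['force'],1))
for cam in('scene','side','wrist'):
    im,D=read_camera(cam)
    print(cam,[(n,np.round(q['uv'],1),round(q['conf'],2),np.round(atd(cam,q['uv'],D),4)) for n in('prop_tip','socket','hood_handle') for q in pinpoint(cam,n)[:1]])
E
```

```text
[ 0.5093 -0.0641  0.2528] 33.75 0.030192371955132274 [-0.2  0.6  0.8]
scene [('socket', array([261.6, 175. ]), 0.83, array([ 0.571 , -0.1648,  0.2166]))]
side [('socket', array([372.6, 134.5]), 0.58, array([ 0.525 , -0.0685,  0.2834]))]
wrist [('prop_tip', array([531.7, 179.3]), 0.7, array([ 0.7008, -0.0717,  0.1086])), ('hood_handle', array([328.2, 274.1]), 0.78, array([ 0.5133, -0.0328,  0.3363]))]
```

Emit:
{"op": "drive_tool", "data": {"moves": "0 0.002 -0.01 0 -0.3; 0 0.002 -0.025 0 -0.3; 0 0.002 -0.05 0 -0.3; 0 0.002 -0.08 0 -0.3; 0 0.002 -0.12 0 -0.3; 0 -0.02 -0.14 0 -0.3; 0 -0.05 -0.14 0 -0.3; 0 -0.06 -0.14 0 -0.3"}}

```text
time_s: 35.15
tool_pos: [0.4486, -0.0615, 0.3954]
tool_rot: [179.8, -0.1, 87.2]
force: [0.7, -0.7, 0.5]
grip_width: 0.0306
```

```bash
python3 - <<'E'
from h import *
o=get_obs();print(np.round(o['tool_pos'],4),o['time_s'],np.round(o['force'],1))
P=[]
for cam in('wrist','side','scene'):
    im,D=read_camera(cam)
    print(cam,[(n,np.round(q['uv'],1),round(q['conf'],2),np.round(atd(cam,q['uv'],D),4)) for n in('prop_tip','prop_grip','prop_pivot','socket','hood_handle','pin_knob') for q in pinpoint(cam,n)[:1]])
    m=((im[:,:,0]>120)&(im[:,:,1]>100)&(im[:,:,2]<70)).astype(np.uint8)
    k,l,st,c=cv2.connectedComponentsWithStats(m);i=1+st[1:,4].argmax();print('yel',st[i],np.round(atd(cam,c[i],D),4))
    if cam=='wrist': w=cv2.resize(im,(480,300))
    if cam=='side': s=cv2.resize(im[70:270,250:430],(450,500),interpolation=cv2.INTER_CUBIC)
    if cam=='scene': e=cv2.resize(im[120:300,200:440],(350,262),interpolation=cv2.INTER_CUBIC)
c=np.zeros((562,800,3),np.uint8);c[:500,:450]=s;c[:300-81,450:]=cv2.resize(w,(350,219));c[300:562,450:]=e
cv2.imwrite('pics/f13.png',c[:,:,::-1])
E
```

```text
[ 0.4486 -0.0615  0.3954] 35.15 [ 0.7 -0.7  0.5]
wrist [('prop_pivot', array([399. , 209.5]), 0.62, array([ 0.5153, -0.0832,  0.2726])), ('socket', array([425.5, 253.7]), 0.82, array([ 0.4783, -0.0261,  0.4749])), ('hood_handle', array([396.1, 190.4]), 0.93, array([ 0.5125, -0.0666,  0.272 ])), ('pin_knob', array([401.2,  28.8]), 0.53, array([0.5611, 0.0906, 0.0635]))]
yel [386 110  46 154 721] [ 0.5102 -0.0607  0.27  ]
side [('prop_tip', array([308.6, 311.9]), 0.27, array([0.4837, 0.2372, 0.0095])), ('prop_grip', array([306.9, 168.1]), 0.53, array([ 0.6744, -0.0317,  0.1322])), ('prop_pivot', array([363.9, 176.7]), 0.51, array([ 0.565 , -0.1491,  0.0663])), ('socket', array([369.3, 131.8]), 0.92, array([ 0.5659, -0.1434,  0.2245])), ('hood_handle', array([379.8, 143.3]), 0.66, array([ 0.5058, -0.07  ,  0.2671])), ('pin_knob', array([304.1, 244.9]), 0.63, array([0.5624, 0.1406, 0.0873]))]
yel [ 462  102   71   62 1104] [ 0.2718 -0.6464  0.011 ]
scene [('prop_tip', array([283.8, 138. ]), 0.37, array([0.0641, 0.1689, 0.0043])), ('prop_grip', array([284.7, 133.3]), 0.53, array([ 0.5173, -0.07  ,  0.2717])), ('socket', array([262.1, 171.2]), 0.62, array([ 0.5661, -0.1604,  0.2226])), ('hood_handle', array([282.3, 137.2]), 0.71, array([ 0.5195, -0.0783,  0.2647]))]
yel [265 129  48  15 104] [0.0646 0.1973 0.0066]
```

```bash
python3 - <<'E'
from h import *
im,D=read_camera('side')
m=((im[:,:,0].astype(int)>80)&(im[:,:,0].astype(int)>2.2*im[:,:,1])&(im[:,:,0].astype(int)>2.2*im[:,:,2])).astype(np.uint8)
k,l,st,c=cv2.connectedComponentsWithStats(m)
for i in range(1,k):
    if st[i,4]>8:
        oo,dd=ray('side',c[i]);d=atd('side',c[i],D);print(st[i],np.round(d+.009*dd/np.linalg.norm(dd),3))
im,D=read_camera('wrist')
y=((im[:,:,0]>120)&(im[:,:,1]>100)&(im[:,:,2]<70)).astype(np.uint8)
k,l,st,c=cv2.connectedComponentsWithStats(y);i=1+st[1:,4].argmax();v,u=np.nonzero(l==i)
P=np.array([atd('wrist',(a,b),D) for a,b in zip(u,v)]);P=P[np.abs(P[:,2]-.27)<.03];print('bar',np.median(P,0),P[:,2].max())
for n in('tablet','driver','cup'):
    print(n,[(np.round(q['uv']),round(q['conf'],2)) for q in pinpoint('side',n)[:1]])
print(get_obs()['time_s'])
E
```

```text
[370 152   4   4   9] [ 0.555 -0.152  0.153]
[301 244   8   8  50] [0.562 0.141 0.078]
[303 280  28  33 399] [0.487 0.198 0.018]
bar [ 0.50819773 -0.05758784  0.27175439] 0.27538729913098425
tablet [(array([401., 151.]), 0.88)]
driver [(array([309., 313.]), 0.63)]
cup [(array([258., 270.]), 0.63)]
36.45
```

The bar height gives the hood at about 0.72, the rod stands at y -0.152, the lever is at about 1.2 with the pin drawn about 17 mm, and the bystanders have not moved. I'll hand in.

```bash
python3 -c "
from cell import *
print(sign_off())"
```

```text
the job is handed in; nothing more can be done
None
```

The job is handed in and every end-state check I could make looks right, but I can't be certain step 1 registered in the required order. I drew the pin and tipped its knob over, raised the hood to about 1.42 rad and stood the prop rod up. I then lowered the hood by its bar until the rod carried it, let go and moved clear. It took about 36.5 s of the 72 s allowed.

Last checks, all from the cameras and the arm's readings:
- **Hood:** about 0.72 rad from the bar's position. It kept that height after I let go.
- **Rod:** upright to about 0.01 rad when I released it, and still at the pivot's y afterwards. The ball is hidden inside the socket, so I could not measure the tip-to-seat distance. The seating is judged from the hood angle and the upward push of about 5 N just before release.
- **Pin and knob:** pin drawn about 17 mm, lever about 1.2 rad.
- **Bystanders:** the tablet, screwdriver and bowl showed no meaningful shift in the side camera's detections. The gripper was clear of everything.

**What went wrong:** when I first let go of the knob, the leaving finger dragged it back to about 0.77 rad, and I only noticed after the hood was up. By my reckoning it had been held past 0.9 rad, with the pin in range, for about 0.4 s before that. That should have met step 1, but I had no way to confirm it. I pressed the knob down again before lowering the hood. If step 1 was not met the first time, the order of steps would count as failed.

The last overview picture could not be viewed because the picture limit was reached, so the final checks are numerical only.

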